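# Fold the watercolour box shut

## Task

Painting is over, so shut the tin watercolour box on the black felt: push the shallow mixing flap up and over with the fingertips until it lies flat over the pans, and after that push the deeper lid on the opposite side up and over until it is fully shut on top of it. Only push, on their plain outer sides: pinch nothing, do not lift or tip the box or shove it from its place, and leave the things around it where they are.

Things in the scene. Friction and masses are not known exactly. Their poses are not given: they have to be found in the camera images.
- paintbox: plain grey tin watercolour box lying open on 3 mm of black felt: tray 98 x 218 x 22 mm (x, y, z) with 24 small pans of dry colour. Loose, 0.7 to 1 kg, slides when pushed with 4 to 7 N. Origin at the centre of its underside, z up, y along its long side. The flap is hinged along the -x long side, the lid along the +x one. Only the low paperweight and dish stand in line with it along its x axis.
- flap (a joint): hinge angle of the mixing flap (grey tin outside, white enamel inside; 88 mm from hinge to free edge, 210 mm long, 6.5 mm deep). 0 = folded in, flat over the pans; 1.57 = upright; more = leaning outward, away from the tray. Begins at 1.7 to 1.95, stops at 2.8. Stiff hinge: it stays where it is left and must be pushed all the way; about 1 N at the free edge moves it.
- flap_hinge (a point): middle of the flap's hinge line, in the box's frame at x = -46 mm, 23 mm above the box's underside; its axes are the box's
- flap_edge (a point): middle of the flap's free edge on its grey outer face: 88 mm from the hinge line along the flap and 6.5 mm from it towards the outer side (outer face: looks away from the tray when the flap stands up, and upward when it is folded in)
- flap_inside: the white inner side of the flap (four wells), which faces the pans when folded in; not to be pressed, so the flap is not pinched. Origin on the hinge line, x along the flap to its free edge, z out of the grey outer face
- lid (a joint): hinge angle of the lid (grey tin outside, white enamel inside; 102 mm from hinge to free edge, 223 mm long, 15.5 mm deep). 0 = shut over tray and folded flap; 1.57 = upright; more = leaning outward, away from the tray. Begins at 1.75 to 1.95, stops at 2.3. Stiff hinge: it stays where it is left; about 1.5 N at the free edge moves it.
- lid_hinge (a point): middle of the lid's hinge line, in the box's frame at x = +50 mm, 22 mm above the box's underside; its axes are the box's
- lid_edge (a point): middle of the lid's free edge, on its grey outer face: 102 mm from the hinge line measured along the lid, 15.5 mm from the hinge line towards the outer side
- lid_inside: the white inner side of the lid (six wells), which faces the tray when shut; not to be pressed, so the lid is not pinched. Origin on the hinge line, x pointing along the lid from its free edge to the hinge, z out of the grey outer face
- water_jar: glass jar of rinsing water, 66 mm wide, 80 mm high, origin at the centre of its underside, z up
- tea_bowl: white porcelain bowl, 74 mm wide, 52 mm high, origin at the centre of its underside
- ink_stone: round dark grey ink stone, 104 mm wide, 33 mm high, origin at the centre of its underside
- brush_rest: white porcelain brush rest, 22 x 72 x 24 mm, carrying two brushes about 200 mm long that lie along its x axis; origin at the centre of its underside
- paperweight: wooden paperweight bar, 22 x 220 x 13 mm with a small brass stud to 23 mm on top, long side along its y axis; origin at the centre of its underside; it lies about 190 mm from the paint box's centre, on the flap side
- seal: standing stone seal, 24 x 24 x 61 mm, origin at the centre of its underside
- dish: flat white porcelain dish, 110 mm wide, 15 mm high, origin at the centre of its underside; it lies about 210 mm from the paint box's centre, on the lid side
- jar_lid: flat round grey plastic jar lid, 90 mm wide, 9 mm high, origin at the centre of its underside

How it is judged:
On the way, in this order (a step that is already met when the one before it is completed fails the run):
1. the mixing flap is folded in over the pans while the lid is still open (more than 0.5 rad) (value of joint flap below 0.05 rad and value of joint lid above 0.5 rad), for 0.2 s.
2. the lid is shut over the folded flap (value of joint each of lid, flap below 0.05 rad), for 0.2 s.
At the end, for the whole second after the job is handed in: Flap and lid both within 0.05 rad of fully shut, the box flat on the felt (within 0.04 rad), at rest and within 30 mm of where it stood, every thing around it within 20 mm of where it stood (all of step 2 and angle between paintbox's own z axis and vertical below 0.04 rad and distance of paintbox from where it was at the start of the episode below 0.03 m and linear speed of paintbox below 0.01 m/s and velocity of joint lid below 0.05 rad/s and distance of each of water_jar, tea_bowl, ink_stone, brush_rest, paperweight, seal, dish, jar_lid from where it was at the start of the episode below 0.02 m); the robot touches nothing.
It fails at once if the paint box is lifted or tipped up off the felt (height (world z) of paintbox above 0.015 m or angle between paintbox's own z axis and vertical above 0.15 rad).
It fails at once if the paint box is shoved more than 30 mm from its place (distance of paintbox from where it was at the start of the episode above 0.03 m).
It fails at once if the flap or the lid is pinched: a finger presses its white inner side with more than 5 N (contact force between the fingers and flap_inside above 5 N or contact force between the fingers and lid_inside above 5 N).
It fails at once if one of the things around the box is moved more than 20 mm (distance of any of water_jar, tea_bowl, ink_stone, brush_rest, paperweight, seal, dish, jar_lid from where it was at the start of the episode above 0.02 m).
It also fails if it takes over 51 s, if anything falls off the work surface, if the arm or the gripper's body presses on something with over 40 N, if the wrist force passes 120 N, or if a joint passes its speed limit or range.

## Robot

A 7-joint arm with a two-finger parallel gripper is mounted at the origin on the work surface. World frame = base frame: x ahead of the robot, y to its left, z up, the work surface at z = 0. Lengths are in m, angles in rad, forces in N, time in s.
With the tool pointing down it reaches from about 0.4 to 0.75 m from the base axis. Payload 19.5 kg.
Tool frame: the origin (TCP) lies at the very end of the fingers, on their centre line; the grasp point (between the pads) lies 19 mm behind it (hold_point_z is the distance from the TCP to the grasp point, in m); z points along the fingers, y is the line along which they close (so a half turn about z gives the same grasp; the last joint's range is limited). The gripper opens to 85 mm and grips with 20 to 120 N. Pads are 22 mm wide; open, the fingers measure 114 mm over their backs; the gripper's body (76 mm by 85 mm) begins 54 mm behind the grasp point. The pads swing forward as they close: fully open they stand 13 mm farther back than shut.
Start: joints at [1.12, 0.707, -0.028, 1.485, 0.022, 0.951, -0.075], TCP at [0.229, -0.528, 0.231] pointing down, gripper open.
Joint ranges: [-2.71, 2.71], [-0.32, 2.16], [-1.57, 1.52], [0, 2.45], [-1.46, 4.6], [0, 2.02], [-2.83, 2.83]. Speed limits (rad/s): [1.89, 1.89, 2.57, 2.57, 3.01, 3.01, 3.01].

## Interface

Orientations are given as a unit quaternion [w, x, y, z].
In Python, from station import read_state, snapshot, close_job, spot_in, hold_point_z gives the robot as it stands. The module is installed in compiled form; this text tells all that it offers.
- The arm moves only by the shell command python3 -m jog 'ROWS' [FORCE]. ROWS is JSON, a list that holds one entry, the list of rows, each a list of 7 numbers: the finger opening in m, from 0 to 0.0854, then the shift along the tool's x, y, z in m, then the turn, a rotation vector about the tool's x, y, z in rad. In form: [[[jaw, x, y, z, rx, ry, rz], ...]]. A call has exactly 5 rows; each row is the pose to reach, as a shift and turn from the pose commanded when the call began, along the tool's axes at that moment; what a row does not reach only later rows make up. A row lasts 1/12 s, in which the tool goes at most 41.7 mm and 7.16 degrees, less where a joint would pass 70% of its speed; a pose out of reach is approached as far as the arm can. A call with a gripper value outside its range is refused whole. The fingers move at their own pace and stop on an object; FORCE is the grip in N (left out, the last holds). Time passes only in rows, so rows that repeat a pose let the fingers close, or fill a call up. It gives the time, the measured TCP pose, the force, the opening and the grip force at its end, in the units of the state.
- read_state(): the state, without advancing time (a new reading comes with each control period).
- snapshot(name): name is "scene" or "side" or "wrist"; returns a dict with "image" (480x640x3 uint8, blue, green, red), "fov_y" (degrees; the focal length in pixels is half the picture's height over the tangent of half this angle, whatever the lens; pixels are square), "cx", "cy" (the principal point, pixels), "R" (3x3) and "t" (3): a world point X has camera coordinates R X + t. Camera axes: x right, y down, z forward; pixel columns grow to the right and rows downward; lengths in m; the calibration is good to about 2 mm. A picture is of the moment at which its call begins. There is no depth.
- close_job(): hands the job in; it is judged then, once.
Trained networks look in a picture, given as the dict that the camera call returned (one of the last four; its "shot" number tells which), for a name from the list of things; names that differ only in an ending like _2 or _b are one class to them, and where a whole thing is asked for, a point or a joint stands for the part that bears it (a point fixed in the world has none). Each returns a list of dicts, best first, with "p" (0 to 1); they miss things now and then, are a little off and sometimes report something else, mostly with a low value. They report only what shows in the picture. A call takes as long as a camera call.
- spot_in(picture, thing): "xyz" ([x, y, z] in m, in the coordinates of the camera as it stood for that picture, good to about 4 mm: the middle of the surface that is visible of it).
The state is a dict: "t": time; "joint_pos": joint angles; "joint_velocities": joint speeds; "joint_efforts": joint torques, N m; "ee_pos": TCP position; "tcp_rot": TCP orientation; "contact_force": force on the tool from outside, world axes, zero at the start; "moment": the same for the moment, N m; "width": opening from 0.0 (shut) to 1.0 (fully open); "finger_force": force on a finger pad.
Only numpy, scipy, OpenCV 4.12 (cv2) and the standard library are available. Lean on these libraries where they do the work, as an engineer would, in place of code of your own. Each camera call takes 0.05 s, during which the arm holds its last target. There are 200 camera calls.

## Working session

There is one attempt and no reset: what is moved stays moved. The work goes in short steps, Python scripts to look and compute and a shell command to move; the robot and the scene stay as the last step left them, time stands still between calls to the robot, and variables do not carry over. Pictures are saved under pics/ and viewed, at most 10 in all, crops included, and the job is handed in when it is done.

```bash
mkdir -p pics
cat > h.py <<'E'
import numpy as np, cv2
from station import *
from scipy.spatial.transform import Rotation as R
def toworld(p,c): return np.array(p['R']).T@(np.array(c)-np.array(p['t']))
def pix(p,X):
    c=np.array(p['R'])@np.array(X)+np.array(p['t']); f=240/np.tan(np.radians(p['fov_y']/2))
    return np.array([p['cx']+f*c[0]/c[2],p['cy']+f*c[1]/c[2]])
E
python3 - <<'E'
from h import *
print(read_state())
for n in ['scene','side']:
    p=snapshot(n); cv2.imwrite(f'pics/{n}0.png',p['image'])
    for t in ['paintbox','flap','lid','flap_edge','lid_edge','flap_hinge','lid_hinge','water_jar','tea_bowl','ink_stone','brush_rest','paperweight','seal','dish','jar_lid']:
        try:
            r=spot_in(p,t)
            print(n,t,[(round(q['p'],2),toworld(p,q['xyz']).round(3).tolist()) for q in r[:2]])
        except Exception as e: print(t,e)
E
```

```text
{'t': 0.0, 'joint_pos': array([ 1.12032595,  0.70710428, -0.02760392,  1.48499245,  0.02195485,
        0.95089234, -0.07549743]), 'joint_velocities': array([ 2.09059987e-03,  4.87262369e-04, -7.59675434e-04, -1.18687449e-03,
        1.29245519e-03,  7.57261496e-05,  1.82912494e-03]), 'joint_efforts': array([-5.87220202e-04, -8.83194566e+01,  1.23454694e+00, -2.36162084e+01,
        1.68763648e-02,  6.56127129e-03,  1.21240887e-04]), 'ee_pos': array([ 0.22845159, -0.52738446,  0.23082837]), 'tcp_rot': array([-5.35800480e-04,  9.79189222e-01,  2.02948682e-01, -1.14561996e-04]), 'contact_force': array([0.30198633, 0.18761928, 0.73496889]), 'moment': array([0.0245463 , 0.02458463, 0.00779395]), 'finger_force': 0.0, 'width': 1.0039096280565032}
scene paintbox [(0.38, [0.659, -0.1, 0.114])]
scene flap [(0.61, [0.516, -0.057, 0.073])]
scene lid [(0.91, [0.659, -0.099, 0.119]), (0.56, [0.515, -0.055, 0.074])]
scene flap_edge [(0.95, [0.516, -0.056, 0.071])]
scene lid_edge [(0.89, [0.659, -0.097, 0.113]), (0.72, [0.481, -0.366, 0.025])]
scene flap_hinge [(0.61, [0.548, -0.067, 0.037])]
scene
[... 779 characters left out ...]
1, -0.051, 0.081])]
side flap_edge [(0.6, [0.512, -0.048, 0.075]), (0.59, [0.642, -0.113, 0.063])]
side lid_edge [(0.6, [0.64, -0.109, 0.072])]
side flap_hinge [(0.79, [0.608, -0.093, 0.047]), (0.21, [0.427, 0.045, 0.014])]
side lid_hinge [(0.88, [0.612, -0.088, 0.051])]
side water_jar [(0.64, [0.485, -0.233, 0.056])]
side tea_bowl [(0.92, [0.682, 0.065, 0.037])]
side ink_stone [(0.81, [0.688, 0.185, 0.034]), (0.55, [0.61, -0.087, 0.051])]
side brush_rest [(0.92, [0.465, -0.354, 0.02])]
side paperweight [(0.81, [0.424, 0.043, 0.015]), (0.3, [0.611, -0.085, 0.049])]
side seal [(0.54, [0.759, 0.035, 0.04])]
side dish [(0.86, [0.779, -0.192, 0.012])]
side jar_lid [(0.61, [0.617, -0.31, 0.005])]
```

View pics/scene0.png

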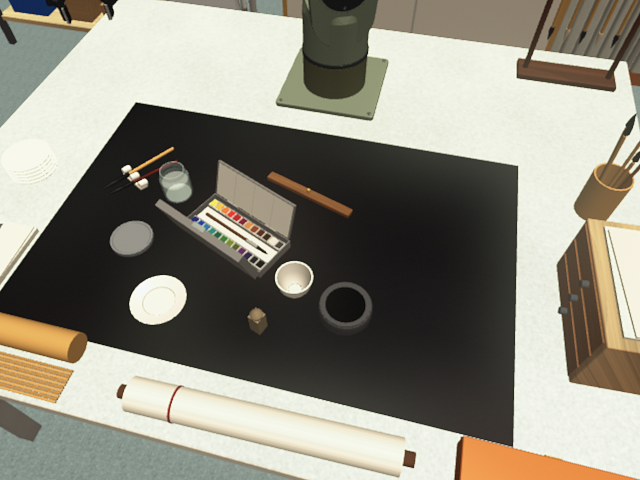

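View pics/side0.png

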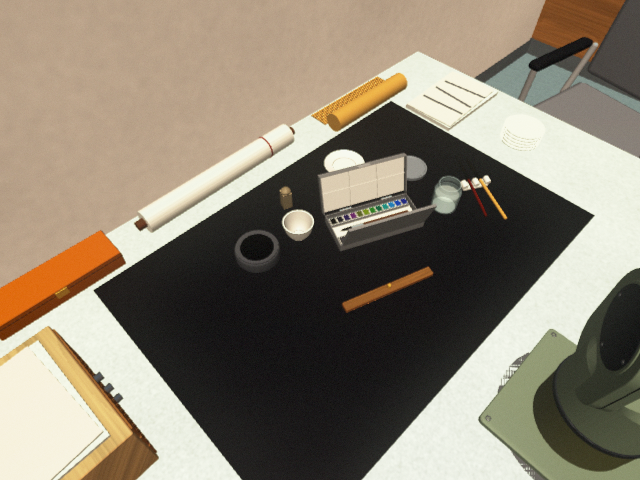

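The scene picture shows the open box at about (245,215), with the flap's top edge from (218,162) to (295,208) and the lid's top edge from (158,202) to (245,270). The side picture shows the lid's free edge from (320,173) to (407,155) and the flap's near (345,235) to (432,207). I'll enlarge both to get corner pixels.

Run:
```python
import cv2,numpy as np
a=cv2.imread('pics/scene0.png')[150:290,145:311]; b=cv2.imread('pics/side0.png')[140:260,305:445]
a=cv2.resize(a,None,fx=4.8,fy=4.8,interpolation=cv2.INTER_CUBIC)[:600,:800]
a=np.clip(a*1.3,0,255).astype(np.uint8)
b=cv2.resize(b,None,fx=5,fy=5,interpolation=cv2.INTER_CUBIC)
b=np.clip(b*1.3,0,255).astype(np.uint8)
cv2.imwrite('pics/a.png',a);cv2.imwrite('pics/b.png',b)
```

```text
(no output)
```

View pics/a.png

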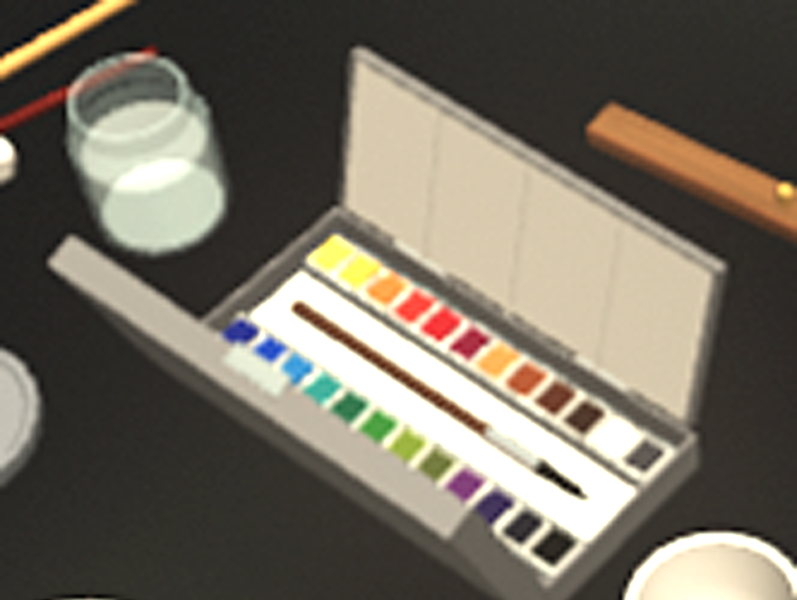

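View pics/b.png

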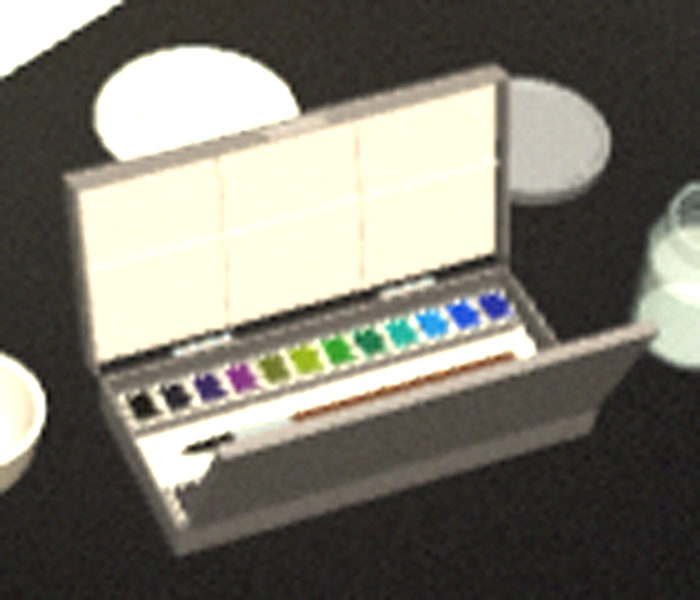

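```bash
cat > fit.py <<'E'
from h import *
from scipy.optimize import least_squares
def pts(q,part,u,v,y):
    x0,y0,yaw,fl,ld=q
    if part=='f': X=[-.046+u*np.cos(fl)-v*np.sin(fl),y,.023+u*np.sin(fl)+v*np.cos(fl)]
    elif part=='l': X=[.05-u*np.cos(ld)+v*np.sin(ld),y,.022+u*np.sin(ld)+v*np.cos(ld)]
    else: X=[u,y,v]
    return R.from_euler('z',yaw).apply(X)+[x0,y0,.003]
if __name__=='__main__':
    A=[('f',.088,.0065,-.105,360,46),('f',.088,.0065,.105,725,265),
       ('l',.102,.0155,-.1115,48,262),('l',.102,.0155,.1115,450,540),('l',.102,0,-.1115,70,236),('l',.102,0,.1115,475,510),
       ('t',-.049,.022,-.109,335,208),('t',-.049,.022,.109,695,440)]
    B=[('l',.102,.0155,.1115,65,178),('l',.102,.0155,-.1115,500,66),('l',.102,0,.1115,80,188),('l',.102,0,-.1115,507,80),
       ('f',.088,.0065,-.105,657,330),('f',.088,.0065,.105,215,458),('t',-.049,.022,.109,178,542),('t',-.049,0,.109,182,557),('t',-.049,0,-.109,590,434)]
    ps,pd=snapshot('scene'),snapshot('side')
    def f(q):
        r=[]
        for p,C,o,s in((ps,A,(145,150),4.8),(pd,B,(305,140),5)):
            for a in C: r.append(pix(p,pts(q,*a[:4]))-(np.array(o)+(np.array(a[4:])+.5)/s-.5))
        return np.array(r).ravel()
    s=least_squares(f,[.588,-.075,-.58,1.8,1.8],loss='soft_l1')
    print(s.x.round(4)); print(f(s.x).reshape(-1,2).round(1).tolist())
    q=s.x; np.save('q.npy',q)
    print('flap edge',pts(q,'f',.088,.0065,0),'lid edge',pts(q,'l',.102,.0155,0))
E
python3 fit.py
```

```text
[ 0.5717 -0.0834 -0.4114  1.87    1.876 ]
[[0.0, 0.2], [0.4, 0.3], [0.0, 0.3], [-0.3, -0.2], [0.5, -0.4], [-0.2, -0.7], [0.7, -0.3], [0.8, -1.0], [-0.4, -0.6], [-1.0, -0.5], [-1.1, 0.2], [0.8, -0.9], [0.5, -0.3], [1.3, -0.4], [0.0, -2.7], [-1.2, 0.1], [0.3, -0.3]]
flap edge [ 0.50002988 -0.05213376  0.10817522] lid edge [ 0.65912725 -0.12154818  0.11762875]
```

The model fit puts the box centre at (0.572, -0.083) with yaw -0.411. Flap and lid are both near 1.87, inside the stated ranges, and residuals are about 1 px. I'll close the fingers and move behind the flap at height.

```bash
python3 -m jog '[[[0,0.027,-0.024,0,0,0,0],[0,0.054,-0.048,0,0,0,0],[0,0.082,-0.072,0,0,0,0],[0,0.109,-0.096,0,0,0,0],[0,0.137,-0.120,0,0,0,0]]]' 40
python3 -m jog '[[[0,0.027,-0.024,0,0,0,0],[0,0.054,-0.048,0,0,0,0],[0,0.082,-0.072,0,0,0,0],[0,0.109,-0.096,0,0,0,0],[0,0.137,-0.120,0,0,0,0]]]'
python3 -m jog '[[[0,0.027,-0.024,0,0,0,0.12],[0,0.054,-0.048,0,0,0,0.24],[0,0.082,-0.072,0,0,0,0.36],[0,0.109,-0.096,0,0,0,0.48],[0,0.136,-0.119,0,0,0,0.6]]]'
python3 -m jog '[[[0,0,0,0,0,0,0.12],[0,0,0,0,0,0,0.22],[0,0,0,0,0,0,0.22],[0,0,0,0,0,0,0.22],[0,0,0,0,0,0,0.22]]]'
python3 -c "
from h import *
s=read_state();print(s['joint_pos'].round(2));q=s['tcp_rot'];print(R.from_quat(np.roll(q,-1)).as_matrix().round(3))"
```

```text
t: 2.12
ee_pos: [0.3068, -0.3615, 0.2314]
tcp_rot: [0.0, 0.979, 0.203, 0.0]
contact_force: [1.1, -0.5, 0.0]
width: 0.301
finger_force: 0.0
t: 2.53
ee_pos: [0.385, -0.1969, 0.2314]
tcp_rot: [0.0, 0.979, 0.203, 0.0]
contact_force: [0.9, -0.9, 0.4]
width: 0.001
finger_force: 0.0
t: 2.95
ee_pos: [0.4626, -0.0332, 0.2315]
tcp_rot: [-0.0, 0.995, -0.098, 0.0]
contact_force: [-0.2, -0.4, 0.1]
width: 0.001
finger_force: 0.0
t: 3.37
ee_pos: [0.462, -0.0355, 0.2314]
tcp_rot: [-0.0, 0.979, -0.203, 0.0]
contact_force: [0.6, -0.3, -0.6]
width: 0.001
finger_force: 0.0
[-0.19  0.57  0.33  1.88 -0.26  0.74 -1.69]
[[ 0.918 -0.397  0.   ]
 [-0.397 -0.918  0.   ]
 [ 0.    -0.    -1.   ]]
```

```bash
python3 -m jog '[[[0,0,0,0.04,0,0,0],[0,0,0,0.08,0,0,0],[0,0,0,0.12,0,0,0],[0,0,0,0.153,0,0,0],[0,0,0,0.153,0,0,0]]]'
python3 -m jog '[[[0,0.01,0,0,0,0,0],[0,0.02,0,0,0,0,0],[0,0.03,0,0,0,0,0],[0,0.04,0,0,0,0,0],[0,0.05,0,0,0,0,0]]]'
python3 - <<'E'
from h import *
p=snapshot('side'); cv2.imwrite('pics/b1.png',cv2.resize(p['image'][100:280,280:500],None,fx=3,fy=3))
E
```

```text
t: 3.78
ee_pos: [0.46, -0.0355, 0.074]
tcp_rot: [0.0, 0.979, -0.204, -0.003]
contact_force: [-0.9, -0.3, 0.1]
width: -0.0
finger_force: 0.0
t: 4.2
ee_pos: [0.5088, -0.0557, 0.0806]
tcp_rot: [-0.0, 0.979, -0.203, 0.001]
contact_force: [-0.8, 1.3, 1.9]
width: -0.001
finger_force: 0.4
```

View pics/b1.png

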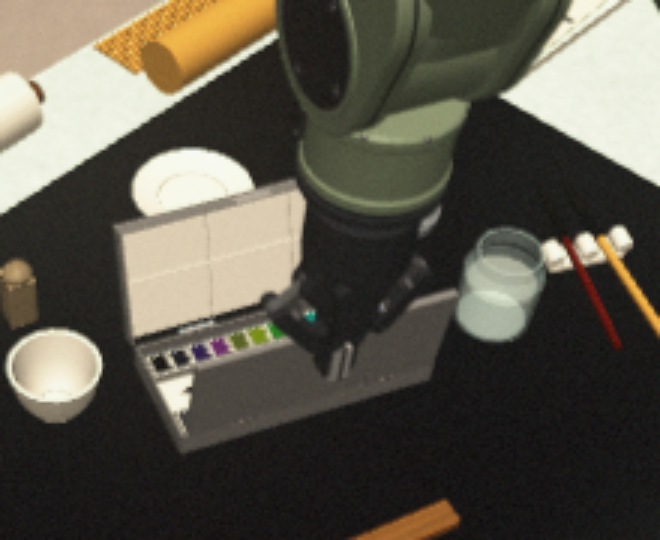

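The fingertip at (340,365) is behind the flap, which is now nearly upright; the box has not moved. I'll follow the arc over.

```bash
python3 -m jog '[[[0,0.011,0,-0.004,0,0,0],[0,0.022,0,-0.006,0,0,0],[0,0.030,0,-0.005,0,0,0],[0,0.037,0,-0.003,0,0,0],[0,0.045,0,0.001,0,0,0]]]'
python3 -m jog '[[[0,0.006,0,0.004,0,0,0],[0,0.012,0,0.010,0,0,0],[0,0.017,0,0.015,0,0,0],[0,0.021,0,0.023,0,0,0],[0,0.024,0,0.028,0,0,0]]]'
python3 - <<'E'
from h import *
p=snapshot('side'); cv2.imwrite('pics/b2.png',cv2.resize(p['image'][100:280,280:500],None,fx=3,fy=3))
E
```

```text
t: 4.67
ee_pos: [0.5496, -0.0734, 0.0789]
tcp_rot: [-0.0, 0.979, -0.204, 0.001]
contact_force: [-0.3, -0.1, 0.3]
width: 0.001
finger_force: 0.3
t: 5.08
ee_pos: [0.5712, -0.0828, 0.0483]
tcp_rot: [-0.0, 0.979, -0.204, -0.0]
contact_force: [-1.4, -0.2, 0.0]
width: 0.002
finger_force: 0.2
```

View pics/b2.png

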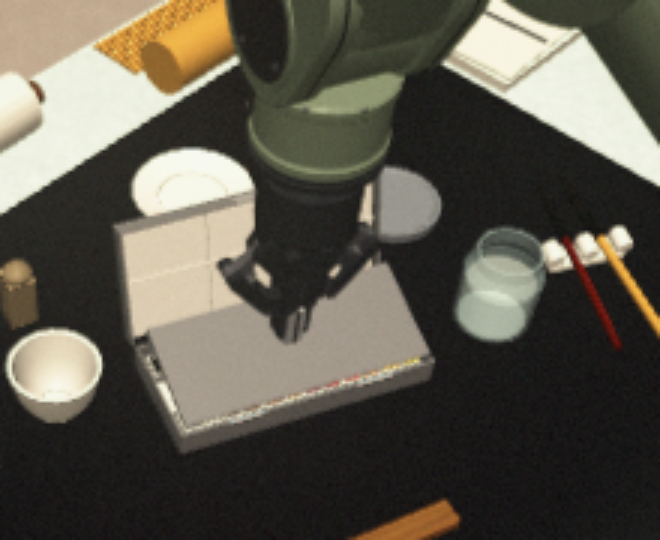

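The flap is folded to about 20° under the fingertip at (290,335), and the lid is untouched. Now I press it down.

```bash
python3 -m jog '[[[0,0,0,0.004,0,0,0],[0,0,0,0.008,0,0,0],[0,0,0,0.012,0,0,0],[0,0,0,0.015,0,0,0],[0,0,0,0.016,0,0,0]]]'
python3 -m jog '[[[0,0,0,0.0005,0,0,0],[0,0,0,0.001,0,0,0],[0,0,0,0.0015,0,0,0],[0,0,0,0.002,0,0,0],[0,0,0,0.002,0,0,0]]]'
```

```text
t: 5.55
ee_pos: [0.5709, -0.0826, 0.0328]
tcp_rot: [-0.0, 0.979, -0.204, -0.0]
contact_force: [0.3, -0.2, 0.4]
width: 0.004
finger_force: 0.1
t: 5.97
ee_pos: [0.5711, -0.0827, 0.0323]
tcp_rot: [-0.0, 0.979, -0.204, 0.0]
contact_force: [-5.6, 1.4, 20.5]
width: -0.002
finger_force: 10.0
```

Contact at the expected height of 0.0323 with 20 N, so the flap is flat. I'll lift off and go round to the lid side.

```bash
python3 -m jog '[[[0,0,0,-0.03,0,0,0],[0,0,0,-0.07,0,0,0],[0,0,0,-0.11,0,0,0],[0,0,0,-0.14,0,0,0],[0,0,0,-0.16,0,0,0]]]'
python3 -m jog '[[[0,0.03,0,0,0,0,0],[0,0.065,0,0,0,0,0],[0,0.10,0,0,0,0,0],[0,0.14,0,0,0,0,0],[0,0.14,0,0,0,0,0]]]'
python3 - <<'E'
from h import *
p=snapshot('side'); cv2.imwrite('pics/b3.png',cv2.resize(p['image'][100:280,280:500],None,fx=3,fy=3))
E
```

```text
t: 6.38
ee_pos: [0.5717, -0.083, 0.1948]
tcp_rot: [-0.0, 0.979, -0.204, 0.002]
contact_force: [1.1, -0.1, -0.4]
width: 0.001
finger_force: 0.0
t: 6.8
ee_pos: [0.7011, -0.1401, 0.1907]
tcp_rot: [0.0, 0.979, -0.204, 0.0]
contact_force: [-0.7, 0.2, -0.6]
width: 0.002
finger_force: 0.0
```

View pics/b3.png

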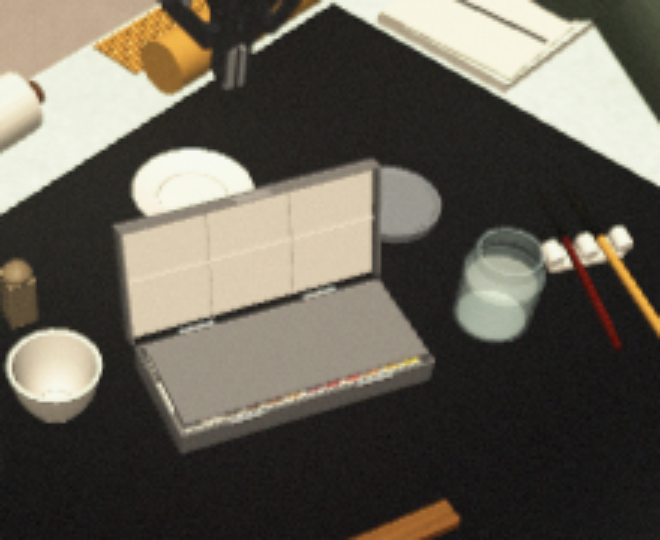

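The flap lies flat over the pans (contact height matches angle 0), the lid is still open, and the box and surroundings are in place. Next I push the lid.

```bash
python3 -m jog '[[[0,0,0,0.03,0,0,0],[0,0,0,0.06,0,0,0],[0,0,0,0.09,0,0,0],[0,0,0,0.110,0,0,0],[0,0,0,0.110,0,0,0]]]'
python3 -m jog '[[[0,-0.012,0,0,0,0,0],[0,-0.024,0,0,0,0,0],[0,-0.034,0,0,0,0,0],[0,-0.044,0,0,0,0,0],[0,-0.054,0,-0.003,0,0,0]]]'
python3 -m jog '[[[0,-0.009,0,-0.004,0,0,0],[0,-0.018,0,-0.007,0,0,0],[0,-0.027,0,-0.007,0,0,0],[0,-0.035,0,-0.007,0,0,0],[0,-0.043,0,-0.006,0,0,0]]]'
python3 - <<'E'
from h import *
p=snapshot('side'); cv2.imwrite('pics/b4.png',cv2.resize(p['image'][100:280,280:500],None,fx=3,fy=3))
E
```

```text
t: 7.27
ee_pos: [0.6974, -0.1381, 0.0772]
tcp_rot: [-0.0, 0.979, -0.204, -0.003]
contact_force: [0.2, 0.6, -0.3]
width: 0.0
finger_force: 0.0
t: 7.68
ee_pos: [0.6507, -0.1173, 0.0865]
tcp_rot: [0.0, 0.979, -0.204, 0.002]
contact_force: [1.1, 0.9, 1.2]
width: 0.003
finger_force: 0.8
t: 8.1
ee_pos: [0.611, -0.0999, 0.0923]
tcp_rot: [-0.0, 0.979, -0.204, 0.001]
contact_force: [1.1, 0.1, 0.3]
width: 0.003
finger_force: 0.4
```

View pics/b4.png

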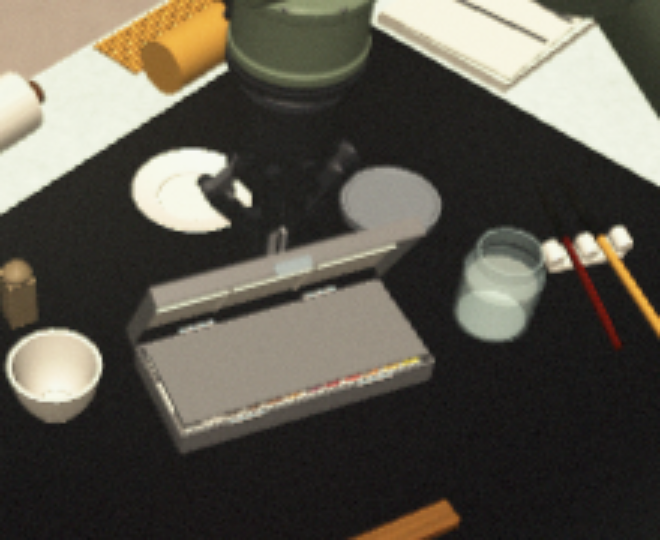

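The lid is at about 60° with the fingertip behind it at (278,240). I'll continue over and down.

```bash
python3 -m jog '[[[0,-0.008,0,0.004,0,0,0],[0,-0.017,0,0.010,0,0,0],[0,-0.024,0,0.015,0,0,0],[0,-0.030,0,0.021,0,0,0],[0,-0.036,0,0.028,0,0,0]]]'
python3 -m jog '[[[0,-0.005,0,0.007,0,0,0],[0,-0.008,0,0.012,0,0,0],[0,-0.010,0,0.016,0,0,0],[0,-0.011,0,0.020,0,0,0],[0,-0.011,0,0.022,0,0,0]]]'
```

```text
t: 8.57
ee_pos: [0.5782, -0.0855, 0.0636]
tcp_rot: [-0.0, 0.979, -0.204, 0.001]
contact_force: [0.5, -0.8, 0.7]
width: -0.0
finger_force: 0.3
t: 8.98
ee_pos: [0.5676, -0.0812, 0.0403]
tcp_rot: [-0.0, 0.979, -0.204, 0.0]
contact_force: [-4.7, 1.5, 28.0]
width: -0.001
finger_force: 14.6
```

```bash
python3 -m jog '[[[0,0,0,-0.02,0,0,0],[0,0,0,-0.06,0,0,0],[0,0,0,-0.10,0,0,0],[0,0,0,-0.14,0,0,0],[0,0,0,-0.18,0,0,0]]]'
python3 -m jog '[[[0,-0.03,0,0,0,0,0],[0,-0.06,0,0,0,0,0],[0,-0.09,0,0,0,0,0],[0,-0.12,0,0,0,0,0],[0,-0.12,0,0,0,0,0]]]'
python3 - <<'E'
from h import *
p=snapshot('scene'); cv2.imwrite('pics/b5.png',cv2.resize(p['image'][120:350,70:400],None,fx=2.3,fy=2.3))
E
```

```text
t: 9.4
ee_pos: [0.5673, -0.0813, 0.2227]
tcp_rot: [0.0, 0.979, -0.204, 0.0]
contact_force: [-0.2, 0.3, -0.4]
width: 0.002
finger_force: 0.0
t: 9.82
ee_pos: [0.4536, -0.0314, 0.2208]
tcp_rot: [-0.001, 0.979, -0.204, -0.001]
contact_force: [-0.9, 0.2, -0.3]
width: 0.0
finger_force: 0.0
```

View pics/b5.png

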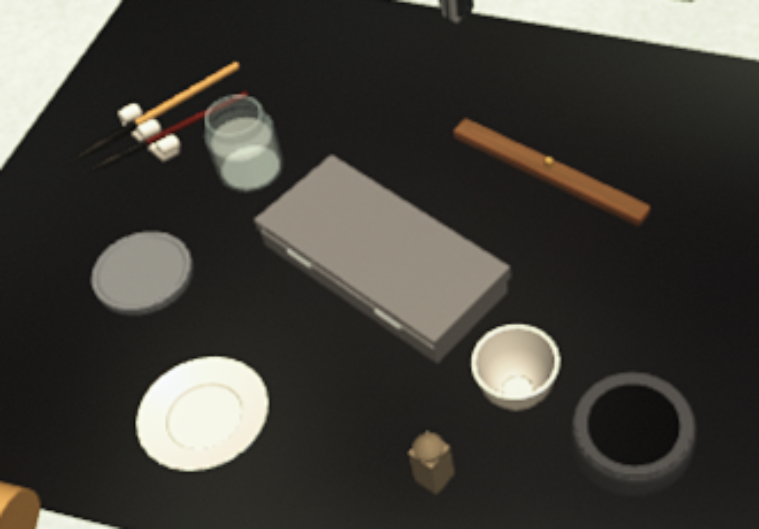

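The box is shut flat at about (380,255) in the crop, nothing around it has moved, and the robot is clear of everything. I'm handing it in.

```bash
python3 -c "
from station import *
print(close_job())"
```

```text
the job is handed in; nothing more can be done
None
```

The paint box is shut, flap first and then the lid on top of it. In the last picture the box and the things around it are where they stood, and the job is handed in at about 10 s; no verdict came back.

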